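# Put the big drawplate away in the dust box

### The job

Put the largest drawplate away: slide the dust box's cover right back to open the empty compartment, draw the largest plate straight up out of the slotted holder and lower it into that compartment without dropping it in, so that it ends lying flat. Then slide the cover fully home over it. Leave the two smaller plates standing in the holder.

Things in the scene. Friction and masses are not known exactly. Their poses are not given: they have to be found in the camera images.
- box: Fixed dark wooden box, 116 (x) x 250 (y) x 40 mm; 12 mm high side rails reach 52 mm. Two compartments along y, each 96 (x) x 116 (y) mm inside, 34 mm deep, floor 6 mm above the bench, 6 mm walls at y = 0 and the ends. Origin: centre of underside, z up, yaw within 0.35 rad of the world's; either side of the bench. The -y compartment holds fixed old discs and burs; the +y one is empty: use it.
- empty_floor (a point): Centre of the floor of the empty compartment (box frame 0, 61, 6 mm); axes as the box.
- cover (a joint): Slide of the flat plywood half-cover, in m: 0 = fully home over the empty (+y) compartment, 0.122 = fully back over the -y one; it moves along the box's -y as the value grows. Stops at both ends, friction about 2 N, stays where left. Starts over all or most of the empty compartment.
- cover_handle (a point): Middle of the top of the cover's handle, a plywood bar in the middle of the cover: 60 mm along the box's x, 14 mm along its y, 22 mm high above the cover. Cover 104 x 126 x 6 mm, its top 46.5 mm above the bench, the handle's top at 68.5 mm. Axes as the box.
- rack: Fixed light wooden holder, 90 (x) x 118 (y) x 34 mm high, three parallel upright slots at y = -36, 0 and +36 mm, each 68 (x) by 10.5 (y) mm, 26 mm deep (slot floor 8 mm above the bench). One plate stands in each slot, in any order. Origin: centre of its underside, z up; yaw within 0.35 rad of the world's.
- big_plate: The largest drawplate: loose plain steel plate with rows of small dark dots, 64 mm wide (own x), 8 mm thick (own y), 82 mm tall (own z), about 0.3 kg. Origin: middle of its lower edge as it stands in the holder; its top edge then is 90 mm above the bench, well above the other plates.
- big_plate_mid (a point): Centre of the largest plate, 41 mm above its lower edge, in mid-thickness; axes as the plate.
- small_plate_a: A smaller drawplate of the same kind, 50 mm wide (x), 8 mm thick (y), 52 mm tall (z), origin at the middle of its lower edge; stays in the holder.
- small_plate_b: The smallest drawplate, 46 mm wide (x), 8 mm thick (y), 46 mm tall (z), origin at the middle of its lower edge; stays in the holder.
Mind the look-alikes: they are no part of the job. Leave any orange or purple look-alike of the big_plate alone.

How it is judged:
By the outcome, as a careful person would: the job done as asked, in the order asked, and still so for the second after the job is handed in, with the robot touching nothing.
It also fails if it takes over 67 s, if anything falls off the work surface, if the arm or the gripper's body presses on something with over 40 N, if the wrist force passes 120 N, or if a joint passes its speed limit or range.

### The arm

A 6-joint arm with a two-finger parallel gripper is mounted at the origin on the work surface. World frame = base frame: x ahead of the robot, y to its left, z up, the work surface at z = 0. Lengths are in m, angles in rad, forces in N, time in s.
With the tool pointing down it reaches from about 0.325 to 0.775 m from the base axis. Payload 5.5 kg.
Tool frame: the origin (TCP) lies midway between the tips of the shut fingers; the grasp point (between the pads) lies 19 mm behind it; z points along the fingers, y is the line along which they close (so a half turn about z gives the same grasp; the last joint's range is limited). The gripper opens to 88 mm and grips with 3 to 60 N. Pads are 20 mm wide; open, the fingers measure 115 mm over their backs; the gripper's body (75 mm by 178 mm) begins 61 mm behind the grasp point.
Start: joints at [1.066, 0.091, 1.231, -0, 1.82, -0.057], TCP at [0.26, 0.541, 0.223] pointing down, gripper open.
Joint ranges: [-2.87, 2.87], [-0.86, 2.18], [0.17, 2.46], [-1.51, 4.65], [0.06, 2.69], [-2.65, 2.65]. Speed limits (rad/s): [2.57, 2.57, 3.01, 3.14, 3.14, 3.14].

### API

Orientations are given as a unit quaternion [w, x, y, z].
In Python, from cell import read_state, get_image, job_done gives the robot as it stands.
- The arm moves only by the tool carry_out, never from a script. Its argument "motion" is a list of rows, each an object with "translation": the shift along the world's x, y, z each as a share of 200 mm, from -1 to 1, a list of three; "spin": the turn about the world's z as a share of pi rad, from -1 to 1. A call has 1 to 8 rows; each row is the pose to reach, as a shift and turn from the pose commanded when the call began, turning the shorter way round; what a row does not reach only later rows make up. A row lasts 1/10 s, in which the tool goes at most 50 mm and 8.59 degrees, less where a joint would pass 70% of its speed; a pose out of reach is approached as far as the arm can. A call with a number of a shift or a turn outside -1 to 1 is refused whole. A call with a gripper value outside its range is refused whole. "grip" is the opening, from -1 (shut) to 1 (fully open), set as the call begins (left out, the last holds). The fingers move at their own pace and stop on an object; the grip force is fixed at half the most. Time passes only in rows, so rows that repeat a pose let the fingers close. It gives the time, the measured TCP pose, the force, the opening and the grip force at its end, in the units of the state.
- read_state(): the state, without advancing time (a new reading comes with each control period).
- get_image(name): name is "side" or "top"; returns a dict with "img" (420x560x3 uint8, red, green, blue), "depth" (420x560 float32, m along the optical axis (not along the pixel's ray), 0 where there is no reading), "fx", "fy", "cx", "cy" (pixels), "cam_to_world" (4x4, takes a point from camera to world coordinates). Camera axes: x right, y up, looking along -z (the intrinsics and any distortion apply to the point x, -y, -z); pixel columns grow to the right and rows downward; lengths in m; the calibration is good to about 2 mm. A picture is of the moment at which its call begins.
- job_done(): hands the job in; it is judged then, once.
The state is a dict: "time_s": time; "joint_positions": joint angles; "qvel": joint speeds; "joint_efforts": joint torques, N m; "tool_pos": TCP position; "tcp_rot": TCP orientation; "wrist_force": force on the tool from outside, world axes, zero at the start; "ft_torque": the same for the moment, N m; "opening": opening from 0.0 (shut) to 1.0 (fully open); "grasp_force": force on a finger pad.
Only numpy, scipy, OpenCV 4.12 (cv2) and the standard library are available. Lean on these libraries where they do the work, as an engineer would, in place of code of your own. Each camera call takes 0.05 s, during which the arm holds its last target. There are 200 camera calls.

## Working session

There is one attempt and no reset: what is moved stays moved. The work goes in short steps, Python scripts to look and compute and a tool call to move; the robot and the scene stay as the last step left them, time stands still between calls to the robot, and variables do not carry over. Pictures are saved under pics/ and viewed, at most 10 in all, crops included, and the job is handed in when it is done.

Besides the shell and the picture viewer there is one more tool, called after "Request:" as name([rows], argument=value, ...), one row to a line, values as JSON. carry_out: Moves the arm, as the interface text tells. Its arguments: {"type":"object","properties":{"motion":{"type":"array"},"grip":{"type":"number"}},"required":["motion"]}

```bash
ls; mkdir -p pics; python3 - <<'E'
from cell import *
import cv2,numpy as np
for n in("top","side"):
    d=get_image(n);cv2.imwrite(f"pics/{n}0.png",d["img"][:,:,::-1]);np.savez(f"/tmp/{n}0.npz",**d)
    print(n,d["fx"],d["cx"],d["cy"],d["cam_to_world"].round(3).tolist(), [k for k in d])
print(read_state())
E
```

```text
pics
top 443.50130524055487 274.8636140537384 206.11209106527224 [[0.01, 0.982, -0.19, 0.384], [-1.0, 0.01, -0.001, -0.027], [0.0, 0.19, 0.982, 1.041], [0.0, 0.0, 0.0, 1.0]] ['img', 'depth', 'fx', 'fy', 'cx', 'cy', 'cam_to_world']
side 423.401388819746 283.10393152266005 211.74017092520725 [[0.78, 0.451, -0.434, 0.225], [-0.626, 0.563, -0.54, -0.464], [0.001, 0.693, 0.721, 0.663], [0.0, 0.0, 0.0, 1.0]] ['img', 'depth', 'fx', 'fy', 'cx', 'cy', 'cam_to_world']
{'time_s': 0.1, 'joint_positions': array([ 1.06632152e+00,  9.18028974e-02,  1.23175804e+00, -3.47467556e-05,
        1.81978503e+00, -5.67081804e-02]), 'qvel': array([-0.00034651, -0.00084341, -0.00267443,  0.00108921, -0.00114695,
       -0.0004868 ]), 'joint_efforts': array([ 2.32092651e-03, -4.47856808e+01, -4.07570350e+01,  6.99849310e-02,
        2.84322398e-02, -1.37202192e-04]), 'tool_pos': array([0.25966301, 0.54061415, 0.22161256]), 'tcp_rot': array([-2.26585286e-04,  2.22021757e-01,  9.75041317e-01, -8.47038408e-04]), 'wrist_force': array([-0.40617181, -0.92026318, -1.10728529]), 'ft_torque': array([-0.01734199, -0.00091548,  0.04274494]), 'grasp_force': 0.0, 'opening': 1.000871906296399}
```

View pics/top0.png

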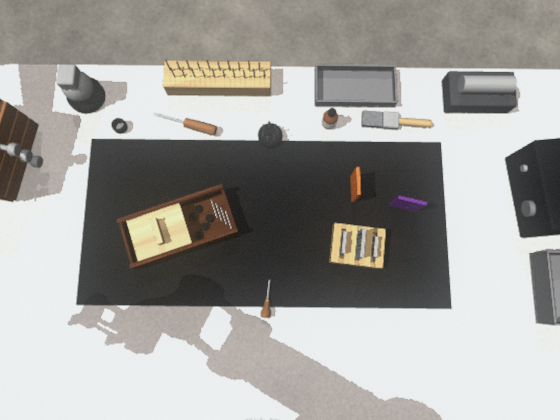

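View pics/side0.png

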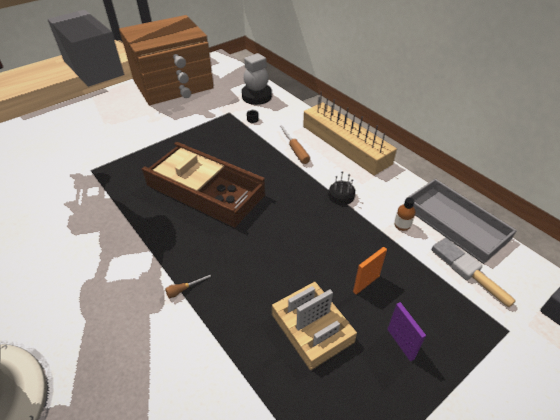

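Top view: the dark box is on the left at (178,226) with its cover at the +y (left) end and the handle at about (160,232). The rack is at (358,246). Three upright grey plates stand in it, at about (344,243), (361,243) and (376,246), and the tallest is the middle one. The orange plate at (355,184) and the purple one at (408,203) are look-alikes outside the rack. In the side view the rack is at (313,322) and its tall middle plate at (315,308). I'll measure from both views.

```bash
cat > h.py <<'E'
import numpy as np,cv2
from cell import *
def cloud(d):
    H,W=d["depth"].shape;u,v=np.meshgrid(np.arange(W),np.arange(H));z=d["depth"]
    p=np.stack([(u-d["cx"])/d["fx"]*z,-(v-d["cy"])/d["fy"]*z,-z],-1)
    M=d["cam_to_world"];return p@M[:3,:3].T+M[:3,3]
def rect(P):
    (c,s,a)=cv2.minAreaRect(P[:,:2].astype(np.float32)*1000);return np.round(c,1),np.round(s,1),round(a,1),len(P)
E
python3 - <<'E'
from h import *
for n in("top","side"):
    d=dict(np.load(f"/tmp/{n}0.npz"));P=cloud(d);ok=d["depth"]>0
    hsv=cv2.cvtColor(d["img"],cv2.COLOR_RGB2HSV)
    z=P[...,2]; X=P[...,0];Y=P[...,1]
    bx=ok&(Y>.05)&(Y<.36)&(X>.33-.1)&(X<.6)
    rk=ok&(Y<-.1)&(Y>-.3)&(X<.42)&(X>.24)
    print(n,"bench z",np.median(z[ok&(abs(Y)<.02)&(X>.4)&(X<.45)]), "box pts",bx.sum())
    h=lambda m,a,b:P[m&(z>a)&(z<b)]
    print(" box all",rect(h(bx,.02,.06))," rails", rect(h(bx,.0495,.056)))
    s=hsv[...,1];v=hsv[...,2]
    light=bx&(v>140)
    print(" cover",rect(h(light,.042,.052)),np.median(h(light,.042,.052)[:,2])," handle",rect(h(bx,.063,.075)),np.median(h(bx,.063,.075)[:,2]))
    print(" rack wood top",rect(h(rk&(s>70)&(v>100),.029,.040)), np.median(h(rk&(s>70)&(v>100),.029,.040)[:,2]))
    m=((rk&(z>.04))*255).astype(np.uint8)
    k,l,st,c=cv2.connectedComponentsWithStats(m)
    for i in range(1,k):
        if st[i,4]>15:
            q=P[l==i];t=q[q[:,2]>q[:,2].max()-.008]; print("  plate px",c[i].round(),"ztop",q[:,2].max().round(4),rect(t),hsv[l==i].mean(0).round())
    ys,xs=np.where(rk&(z>.02));sc=6
    cr=d["img"][ys.min()-45:ys.max()+12,xs.min()-15:xs.max()+70,::-1];cv2.imwrite(f"pics/rack_{n}.png",cv2.resize(cr,None,fx=4,fy=4,interpolation=cv2.INTER_CUBIC)); print(xs.min()-15,ys.min()-45,cr.shape)
E
```

```text
top bench z 0.0009384232145781546 box pts 21703
 box all (array([528.9, 197.8]), array([117.2, 250.6]), 19.7, 3668)  rails (array([529.1, 197.5]), array([117. , 249.2]), 19.8, 879)
 cover (array([514.7, 238.1]), array([ 99.2, 126.6]), 19.6, 2155) 0.04669110053181391  handle (array([514. , 237.7]), array([59.3, 14.6]), 18.6, 176) 0.06813930811348273
 rack wood top (array([0., 0.]), array([0., 0.]), 0.0, 0) nan
  return _methods._mean(a, axis=axis, dtype=dtype,
  ret = ret.dtype.type(ret / rcount)
Traceback (most recent call last):
ValueError: zero-size array to reduction operation minimum which has no identity
```

```bash
python3 - <<'E'
from h import *
for n in("top","side"):
    d=dict(np.load(f"/tmp/{n}0.npz"));P=cloud(d);ok=d["depth"]>0
    hsv=cv2.cvtColor(d["img"],cv2.COLOR_RGB2HSV);s=hsv[...,1];v=hsv[...,2]
    z=P[...,2]; X=P[...,0];Y=P[...,1]
    h=lambda m,a,b:P[m&(z>a)&(z<b)]
    if n=="side":
        bx=ok&(Y>.04)&(Y<.36)&(X>.4)&(X<.66)
        print(" box all",rect(h(bx,.02,.06))," rails", rect(h(bx,.0495,.056)))
        light=bx&(v>140);print(" cover",rect(h(light,.042,.052))," handle",rect(h(bx,.0655,.075)),np.median(h(bx,.0655,.075)[:,2]))
    rk=ok&(Y<-.1)&(Y>-.32)&(X<.555)&(X>.4)&~((s>150)&(v>150)&(z>.045))
    w=rk&(s>50)&(v>90)
    print(n," rack all",rect(h(rk,.015,.04)),"top",rect(h(w,.030,.038)),np.median(h(w,.030,.038)[:,2]))
    k,l,st,c=cv2.connectedComponentsWithStats(((ok&(X<.66)&(X>.4)&(Y<-.1)&(Y>-.42)&(z>.041))*255).astype(np.uint8))
    for i in range(1,k):
        if st[i,4]>10:
            q=P[l==i];zt=np.percentile(q[:,2],97);t=q[q[:,2]>zt-.006];print("  plate px",c[i].round(),"ztop",zt.round(4),rect(t),hsv[l==i].mean(0).round())
    ys,xs=np.where(rk&(z>.02));x0,y0=xs.min()-15,max(ys.min()-45,0)
    cr=d["img"][y0:ys.max()+12,x0:xs.max()+70,::-1];cv2.imwrite(f"pics/rack_{n}.png",cv2.resize(cr,None,fx=3.5,fy=3.5,interpolation=cv2.INTER_CUBIC)); print(x0,y0,cr.shape)
E
```

```text
top  rack all (array([ 490.3, -214.2]), array([119. ,  90.6]), 83.4, 1624) top (array([ 490.4, -214.4]), array([118.7,  90.4]), 83.4, 1414) 0.03401134587678645
  plate px [356. 183.] ztop 0.0841 (array([ 628.1, -209. ]), array([62.7,  8.6]), 1.0, 107) [ 12. 171. 174.]
  plate px [410. 202.] ztop 0.0842 (array([ 585.7, -327.9]), array([65. ,  9.6]), 77.0, 116) [139. 120. 110.]
  plate px [360. 244.] ztop 0.0924 (array([ 490.5, -214.1]), array([ 9. , 63.6]), 83.1, 117) [ 28.  10. 140.]
  plate px [343. 242.] ztop 0.0626 (array([ 494.5, -178.7]), array([ 8.2, 49.3]), 83.2, 84) [ 35.   9. 161.]
  plate px [375. 247.] ztop 0.0571 (array([ 486.7, -249.8]), array([ 8. , 45.1]), 83.9, 72) [ 35.   9. 160.]
315 178 (102, 139, 3)
 box all (array([529. , 197.2]), array([120.3, 253.4]), 19.7, 3851)  rails (array([528.9, 197.2]), array([119.3, 250.3]), 19.9, 806)
 cover (array([514.2, 238.6]), array([101.4, 128.5]), 19.6, 1261)  handle (array([513.7, 237.5]), array([61. , 15.3]), 21.5, 124) 0.06817423119359362
side  rack all (array([ 490. , -214.5]), array([119.7,  91. ]), 83.7, 2693) top (array([ 490.2, -214.5]), array([119.4,  90.8]), 83.4, 2033) 0.034018725457552246
  plate px [371. 264.] ztop 0.0834 (array([ 627.9, -209.8]), array([62.7,  9. ]), 0.4, 166) [ 12. 189. 145.]
  plate px [301. 296.] ztop 0.0618 (array([ 494.3, -179.3]), array([ 9.2, 50.2]), 83.1, 157) [ 13.  18. 134.]
  plate px [314. 308.] ztop 0.0914 (array([ 489.6, -214.9]), array([ 9.2, 63.8]), 83.6, 225) [ 16.  13. 106.]
  plate px [409. 326.] ztop 0.0834 (array([ 585.2, -328.5]), array([63.1,  9.8]), 76.0, 246) [141. 139. 100.]
  plate px [327. 331.] ztop 0.0557 (array([ 486. , -250.7]), array([ 9. , 45.4]), 83.9, 158) [ 12.  15. 145.]
257 236 (140, 169, 3)
```

View pics/rack_side.png

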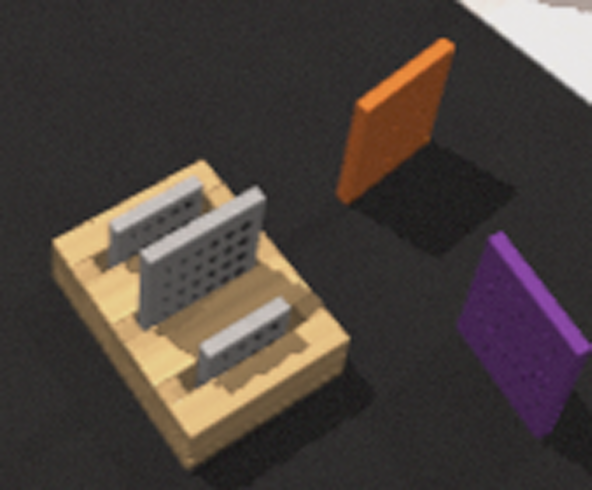

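Candidates (top px / side px):
- grey middle plate (360,244)/(314,308): 64 mm wide, top at about 91 mm
- grey (343,242)/(301,296): 50 mm wide, top at 62 mm
- grey (375,247)/(327,331): 45 mm wide, top at 56 mm
- orange (356,183) and purple (410,202): decoys

The crop confirms the middle grey dotted plate is the tallest and stands in the rack, so that is the big plate. I'll start with the cover.

Request:
carry_out([
  {"translation": [0.635, -0.76, 0], "spin": 0.252},
  {"translation": [0.635, -0.76, 0], "spin": 0.252},
  {"translation": [0.635, -0.76, 0], "spin": 0.252},
  {"translation": [0.635, -0.76, 0], "spin": 0.252},
  {"translation": [0.635, -0.76, 0], "spin": 0.252},
  {"translation": [0.635, -0.76, 0], "spin": 0.252},
  {"translation": [0.635, -0.76, 0], "spin": 0.252},
], grip=0.2)

```text
time_s: 0.8
tool_pos: [0.3871, 0.3882, 0.2222]
tcp_rot: [-0.0, -0.171, 0.985, -0.0]
wrist_force: [-0.4, 0.1, -0.2]
opening: 0.6
grasp_force: 0.0
```

Request:
carry_out([
  {"translation": [0.635, -0.757, -0.4], "spin": 0},
  {"translation": [0.635, -0.757, -0.4], "spin": 0},
  {"translation": [0.635, -0.757, -0.4], "spin": 0},
  {"translation": [0.635, -0.757, -0.4], "spin": 0},
  {"translation": [0.635, -0.757, -0.4], "spin": 0},
  {"translation": [0.635, -0.757, -0.4], "spin": 0},
  {"translation": [0.635, -0.757, -0.4], "spin": 0},
])

```text
time_s: 1.5
tool_pos: [0.5133, 0.2386, 0.1432]
tcp_rot: [0.0, -0.171, 0.985, 0.0]
wrist_force: [-0.9, 0.4, -0.5]
opening: 0.6
grasp_force: 0.0
```

Request:
carry_out([
  {"translation": [0.003, -0.005, -0.15]},
  {"translation": [0.003, -0.005, -0.3]},
  {"translation": [0.003, -0.005, -0.4]},
  {"translation": [0.003, -0.005, -0.458]},
  {"translation": [0.003, -0.005, -0.458]},
  {"translation": [0.003, -0.005, -0.458]},
])

```text
invalid input
```

Request:
carry_out([
  {"translation": [0, 0, 0]},
  {"translation": [0, 0, 0]},
  {"translation": [0, 0, 0]},
  {"translation": [0, 0, 0]},
  {"translation": [0, 0, 0]},
  {"translation": [0, 0, 0]},
], grip=-1)

```text
invalid input
```

Request:
carry_out([
  {"translation": [0.003, -0.005, -0.15], "spin": 0},
  {"translation": [0.003, -0.005, -0.3], "spin": 0},
  {"translation": [0.003, -0.005, -0.4], "spin": 0},
  {"translation": [0.003, -0.005, -0.458], "spin": 0},
  {"translation": [0.003, -0.005, -0.458], "spin": 0},
  {"translation": [0.003, -0.005, -0.458], "spin": 0},
])

```text
time_s: 2.1
tool_pos: [0.5146, 0.2375, 0.0526]
tcp_rot: [0.001, -0.172, 0.985, 0.0]
wrist_force: [0.4, 0.3, 0.3]
opening: 0.602
grasp_force: 0.0
```

Request:
carry_out([
  {"translation": [0, 0, 0], "spin": 0},
  {"translation": [0, 0, 0], "spin": 0},
  {"translation": [0, 0, 0], "spin": 0},
  {"translation": [0, 0, 0], "spin": 0},
  {"translation": [0, 0, 0], "spin": 0},
  {"translation": [0, 0, 0], "spin": 0},
], grip=-1)

```text
time_s: 2.7
tool_pos: [0.5144, 0.2367, 0.0512]
tcp_rot: [0.0, -0.171, 0.985, 0.0]
wrist_force: [-0.7, 1.5, 0.4]
opening: 0.159
grasp_force: 30.0
```

Request:
carry_out([
  {"translation": [0.034, -0.094, 0], "spin": 0},
  {"translation": [0.068, -0.188, 0], "spin": 0},
  {"translation": [0.102, -0.283, 0], "spin": 0},
  {"translation": [0.135, -0.377, 0], "spin": 0},
  {"translation": [0.16, -0.445, 0], "spin": 0},
  {"translation": [0.17, -0.475, 0], "spin": 0},
  {"translation": [0.175, -0.488, 0], "spin": 0},
  {"translation": [0.178, -0.494, 0], "spin": 0},
])

```text
time_s: 3.5
tool_pos: [0.5492, 0.1399, 0.0512]
tcp_rot: [-0.0, -0.172, 0.985, 0.002]
wrist_force: [-4.3, 10.9, 2.5]
opening: 0.157
grasp_force: 30.0
```

Request:
carry_out([
  {"translation": [0.003, -0.007, 0], "spin": 0},
  {"translation": [0.003, -0.007, 0], "spin": 0},
  {"translation": [0.003, -0.007, 0], "spin": 0},
])

```text
time_s: 3.8
tool_pos: [0.5493, 0.1399, 0.0512]
tcp_rot: [-0.001, -0.172, 0.985, 0.003]
wrist_force: [-4.7, 11.7, 3.2]
opening: 0.149
grasp_force: 30.0
```

Request:
carry_out([
  {"translation": [0, 0, 0], "spin": 0},
  {"translation": [0, 0, 0], "spin": 0},
  {"translation": [0, 0, 0], "spin": 0},
  {"translation": [0, 0, 0.15], "spin": 0},
  {"translation": [0, 0, 0.35], "spin": 0},
  {"translation": [0, 0, 0.5], "spin": 0},
  {"translation": [0, -0.2, 0.55], "spin": -0.04},
  {"translation": [-0.1, -0.4, 0.55], "spin": -0.08},
], grip=0.0)

```text
time_s: 4.6
tool_pos: [0.5323, 0.0554, 0.1633]
tcp_rot: [0.002, -0.044, 0.999, -0.0]
wrist_force: [0.3, -1.3, 0.4]
opening: 0.499
grasp_force: 0.0
```

Request:
carry_out([
  {"translation": [-0.05, -0.2, 0], "spin": -0.2},
  {"translation": [-0.1, -0.4, 0], "spin": -0.4},
  {"translation": [-0.15, -0.7, 0], "spin": -0.56},
  {"translation": [-0.2, -0.95, 0], "spin": -0.56},
  {"translation": [-0.2, -0.95, 0], "spin": -0.56},
  {"translation": [-0.2, -0.95, 0], "spin": -0.56},
  {"translation": [-0.2, -0.95, 0], "spin": -0.56},
  {"translation": [-0.2, -0.95, 0], "spin": -0.56},
], grip=1)

```text
time_s: 5.4
tool_pos: [0.4903, -0.1346, 0.1609]
tcp_rot: [-0.0, 0.529, 0.849, -0.0]
wrist_force: [-0.1, -0.1, -0.4]
opening: 1.002
grasp_force: 0.0
```

Request:
carry_out([
  {"translation": [0, -0.4, 0], "spin": -0.0},
  {"translation": [0, -0.4, 0], "spin": -0.0},
  {"translation": [0, -0.4, 0], "spin": 0},
  {"translation": [0, -0.4, 0], "spin": 0},
])

```text
time_s: 5.8
tool_pos: [0.4902, -0.2143, 0.1607]
tcp_rot: [-0.0, 0.527, 0.85, -0.0]
wrist_force: [1.0, -0.5, -0.1]
opening: 1.001
grasp_force: 0.0
```

```bash
python3 - <<'E'
from h import *
s=read_state();q=s["tcp_rot"];print(s["tool_pos"].round(4),2*np.degrees(np.arctan2(q[2],q[1]))-90,s["opening"],s["joint_positions"].round(2))
d=get_image("side");cv2.imwrite("pics/side1.png",d["img"][:,:,::-1])
E
```

```text
[ 0.4902 -0.2143  0.1607] 26.43690144235177 1.000920623616868 [-0.48 -0.09  1.52  0.    1.71 -0.94]
```

Request:
carry_out([
  {"translation": [0, 0, 0], "spin": -0.183},
  {"translation": [0, 0, 0], "spin": -0.183},
  {"translation": [0, 0, 0], "spin": -0.183},
  {"translation": [0, 0, 0], "spin": -0.183},
  {"translation": [0, 0, 0], "spin": -0.183},
  {"translation": [0, 0, 0], "spin": -0.183},
])

```text
time_s: 6.45
tool_pos: [0.4907, -0.213, 0.1612]
tcp_rot: [0.0, 0.744, 0.668, 0.0]
wrist_force: [0.2, -0.0, -0.1]
opening: 0.996
grasp_force: 0.0
```

```bash
python3 - <<'E'
from h import *
s=read_state();q=s["tcp_rot"];print(s["tool_pos"].round(4),2*np.degrees(np.arctan2(q[2],q[1]))-90,s["opening"],s["joint_positions"].round(2))
d=get_image("side");cv2.imwrite("pics/side1.png",d["img"][:,:,::-1])
E
```

```text
[ 0.4907 -0.213   0.1612] -6.134759170746406 0.9956566695867956 [-0.47 -0.09  1.52  0.    1.71 -0.37]
```

View pics/side1.png

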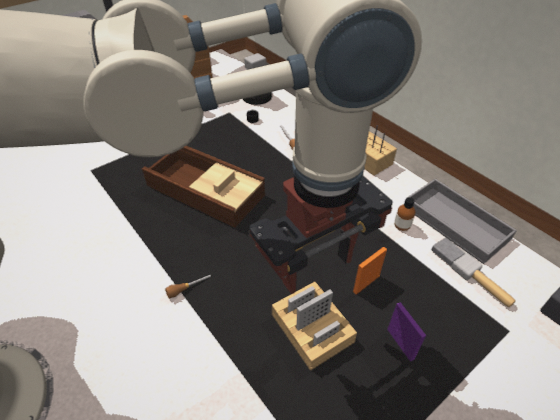

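The side view shows the cover fully back with the +y compartment open at about (170,168). The open gripper is above the rack, and the plate at (314,308) is still standing. Next I'll grip the plate by its two narrow edges, near the top, so it can pivot between the pads later.

Request:
carry_out([
  {"translation": [-0.003, -0.007, -0.15], "spin": -0.002},
  {"translation": [-0.003, -0.007, -0.28], "spin": -0.002},
  {"translation": [-0.003, -0.007, -0.38], "spin": -0.002},
  {"translation": [-0.003, -0.007, -0.425], "spin": -0.002},
  {"translation": [-0.003, -0.007, -0.425], "spin": -0.002},
  {"translation": [-0.003, -0.007, -0.425], "spin": -0.002},
])

```text
time_s: 7.1
tool_pos: [0.4904, -0.2153, 0.0771]
tcp_rot: [0.001, 0.747, 0.665, 0.0]
wrist_force: [-1.4, -0.3, -0.6]
opening: 0.999
grasp_force: 0.0
```

Request:
carry_out([
  {"translation": [0, 0, 0], "spin": 0},
  {"translation": [0, 0, 0], "spin": 0},
  {"translation": [0, 0, 0], "spin": 0},
  {"translation": [0, 0, 0], "spin": 0},
  {"translation": [0, 0, 0], "spin": 0},
  {"translation": [0, 0, 0], "spin": 0},
], grip=-1)

```text
time_s: 7.7
tool_pos: [0.4903, -0.2153, 0.0767]
tcp_rot: [0.001, 0.748, 0.664, 0.0]
wrist_force: [-0.3, -1.1, 3.8]
opening: 0.725
grasp_force: 30.0
```

Request:
carry_out([
  {"translation": [0, 0, 0.05], "spin": 0},
  {"translation": [0, 0, 0.12], "spin": 0},
  {"translation": [0, 0, 0.2], "spin": 0},
  {"translation": [0, 0, 0.3], "spin": 0},
  {"translation": [0, 0, 0.42], "spin": 0},
  {"translation": [0, 0, 0.52], "spin": 0},
  {"translation": [0, 0, 0.56], "spin": 0},
  {"translation": [0, 0, 0.56], "spin": 0},
])

```text
time_s: 8.5
tool_pos: [0.4906, -0.2155, 0.1902]
tcp_rot: [0.002, 0.748, 0.664, 0.001]
wrist_force: [0.5, -0.4, -2.7]
opening: 0.725
grasp_force: 30.0
```

```bash
python3 - <<'E'
from h import *
s=read_state();q=s["tcp_rot"];print(s["tool_pos"].round(4),2*np.degrees(np.arctan2(q[2],q[1]))-90,s["opening"],s["wrist_force"])
d=get_image("side");cv2.imwrite("pics/side2.png",cv2.resize(d["img"][150:400,180:460,::-1],None,fx=2,fy=2))
E
```

```text
[ 0.4906 -0.2155  0.1902] -6.752413239023454 0.7254906599387099 [ 0.51262761 -0.36667033 -2.7401011 ]
```

View pics/side2.png

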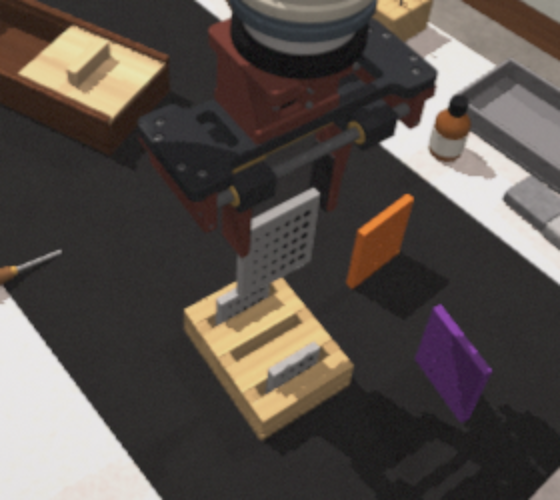

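The plate hangs straight in the pads (crop px 280,240). Both small plates are still in the rack and the decoys are untouched. I'll carry it over to the box.

Request:
carry_out([
  {"translation": [0, 0.1, 0.0], "spin": 0.03},
  {"translation": [0, 0.22, 0.0], "spin": 0.075},
  {"translation": [0, 0.36, 0], "spin": 0.12},
  {"translation": [0, 0.5, 0], "spin": 0.165},
  {"translation": [0, 0.64, 0], "spin": 0.21},
  {"translation": [0, 0.76, 0], "spin": 0.25},
  {"translation": [0, 0.88, 0], "spin": 0.29},
  {"translation": [0, 1.0, 0], "spin": 0.33},
])

```text
time_s: 9.35
tool_pos: [0.4893, -0.0141, 0.1863]
tcp_rot: [-0.001, 0.318, 0.948, -0.0]
wrist_force: [-0.6, -0.5, -3.1]
opening: 0.724
grasp_force: 30.0
```

Request:
carry_out([
  {"translation": [0, 0.12, 0.0], "spin": 0.04},
  {"translation": [-0.02, 0.26, 0.0], "spin": 0.08},
  {"translation": [-0.04, 0.4, 0], "spin": 0.12},
  {"translation": [-0.05, 0.54, 0], "spin": 0.16},
  {"translation": [-0.06, 0.68, 0], "spin": 0.2},
  {"translation": [-0.08, 0.8, 0], "spin": 0.24},
  {"translation": [-0.09, 0.9, 0], "spin": 0.28},
  {"translation": [-0.1, 0.98, 0], "spin": 0.317},
])

```text
time_s: 10.15
tool_pos: [0.4691, 0.1819, 0.1862]
tcp_rot: [-0.001, -0.174, 0.985, -0.0]
wrist_force: [0.0, 0.1, -3.9]
opening: 0.726
grasp_force: 30.0
```

Request:
carry_out([
  {"translation": [0, 0.1, 0.0], "spin": 0},
  {"translation": [0, 0.2, 0.0], "spin": 0},
  {"translation": [0, 0.27, 0], "spin": 0},
  {"translation": [0, 0.303, 0], "spin": 0},
  {"translation": [0, 0.303, 0], "spin": 0},
  {"translation": [0, 0.303, 0], "spin": 0},
  {"translation": [0, 0.303, 0], "spin": 0},
  {"translation": [0, 0.303, 0], "spin": 0},
])

```text
time_s: 10.95
tool_pos: [0.4702, 0.2408, 0.1882]
tcp_rot: [0.0, -0.171, 0.985, -0.0]
wrist_force: [-0.1, -1.2, -3.5]
opening: 0.723
grasp_force: 30.0
```

```bash
cat >> h.py <<'E'
Ub=np.array([np.cos(np.radians(19.75)),np.sin(np.radians(19.75))]);Vb=np.array([-Ub[1],Ub[0]]);B=np.array([.529,.1974])
def st():
    s=read_state();q=s["tcp_rot"];p=s["tool_pos"];r=p[:2]-B
    print("tcp",p.round(4),"yaw",round(2*np.degrees(np.arctan2(q[2],q[1]))-90,2),"box u,v mm",(r@Ub*1e3).round(1),(r@Vb*1e3).round(1),"open",s["opening"].__round__(3),"F",s["wrist_force"].round(1),s["time_s"])
E
python3 - <<'E'
from h import *
st()
d=get_image("top");P=cloud(d);r=(P[...,:2]-B);u=r@Ub*1e3;v=r@Vb*1e3;z=P[...,2]
m=(d["depth"]>0)&(abs(u)<46)&(v>8)&(v<115)&(z<.03);print("floor z",np.median(z[m]) if m.any() else None,m.sum())
d=get_image("side");cv2.imwrite("pics/side3.png",cv2.resize(d["img"][40:300,60:380,::-1],None,fx=2,fy=2))
E
```

```text
tcp [0.4702 0.2408 0.1882] yaw 109.65 box u,v mm -40.7 60.8 open 0.723 F [-0.1 -1.2 -3.5] 10.95
floor z 0.006153231835645534 534
```

View pics/side3.png

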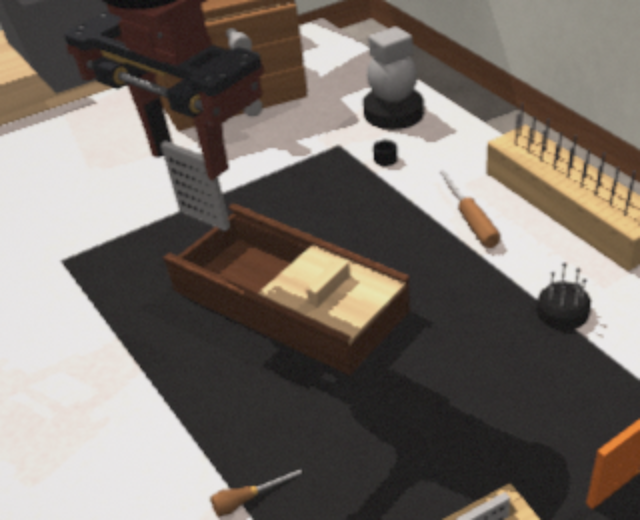

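The plate hangs upright over the open compartment, near its -x wall (about (195,190) in the crop). The cover is back. I'll lower it until the lower edge meets the floor.

Request:
carry_out([
  {"translation": [0, 0, -0.12], "spin": 0},
  {"translation": [0, 0, -0.26], "spin": 0},
  {"translation": [0, 0, -0.38], "spin": 0},
  {"translation": [0, 0, -0.47], "spin": 0},
  {"translation": [0, 0, -0.52], "spin": 0},
  {"translation": [0, 0, -0.54], "spin": 0},
  {"translation": [0, 0, -0.55], "spin": 0},
  {"translation": [0, 0, -0.55], "spin": 0},
])

```text
time_s: 11.85
tool_pos: [0.4704, 0.2416, 0.0789]
tcp_rot: [0.001, -0.171, 0.985, 0.0]
wrist_force: [-0.5, -0.1, -2.7]
opening: 0.721
grasp_force: 30.0
```

Request:
carry_out([
  {"translation": [0, 0, -0.01], "spin": 0},
  {"translation": [0, 0, -0.018], "spin": 0},
  {"translation": [0, 0, -0.022], "spin": 0},
  {"translation": [0, 0, -0.026], "spin": 0},
  {"translation": [0, 0, -0.026], "spin": 0},
])

```text
time_s: 12.35
tool_pos: [0.4708, 0.2418, 0.0747]
tcp_rot: [0.001, -0.171, 0.985, 0.0]
wrist_force: [-0.2, -0.2, 4.8]
opening: 0.725
grasp_force: 30.0
```

```bash
python3 - <<'E'
from h import *
st()
t=np.radians(np.arange(0,91,5))
print(np.c_[np.degrees(t),75.5*np.sin(t)+4-4*np.cos(t),75.5*(np.cos(t)-1)+4*np.sin(t), (75.5*np.sin(t)+4-4*np.cos(t))[:,None]*Ub, ].round(1))
E
```

```text
tcp [0.4708 0.2418 0.0747] yaw 109.71 box u,v mm -39.7 61.4 open 0.725 F [-0.2 -0.2  4.8] 12.35
[[  0.    0.    0.    0.    0. ]
 [  5.    6.6   0.1   6.2   2.2]
 [ 10.   13.2  -0.5  12.4   4.5]
 [ 15.   19.7  -1.5  18.5   6.6]
 [ 20.   26.1  -3.2  24.5   8.8]
 [ 25.   32.3  -5.4  30.4  10.9]
 [ 30.   38.3  -8.1  36.   12.9]
 [ 35.   44.  -11.4  41.4  14.9]
 [ 40.   49.5 -15.1  46.6  16.7]
 [ 45.   54.6 -19.3  51.3  18.4]
 [ 50.   59.3 -23.9  55.8  20. ]
 [ 55.   63.6 -28.9  59.8  21.5]
 [ 60.   67.4 -34.3  63.4  22.8]
 [ 65.   70.7 -40.   66.6  23.9]
 [ 70.   73.6 -45.9  69.3  24.9]
 [ 75.   75.9 -52.1  71.4  25.6]
 [ 80.   77.7 -58.5  73.1  26.2]
 [ 85.   78.9 -64.9  74.2  26.6]
 [ 90.   79.5 -71.5  74.8  26.9]]
```

Request:
carry_out([
  {"translation": [0.016, 0.006, -0.004], "spin": 0},
  {"translation": [0.031, 0.011, -0.004], "spin": 0},
  {"translation": [0.047, 0.017, -0.006], "spin": 0},
  {"translation": [0.062, 0.022, -0.008], "spin": 0},
  {"translation": [0.078, 0.028, -0.01], "spin": 0},
  {"translation": [0.093, 0.033, -0.013], "spin": 0},
  {"translation": [0.108, 0.039, -0.017], "spin": 0},
  {"translation": [0.122, 0.044, -0.021], "spin": 0},
])

```text
time_s: 13.15
tool_pos: [0.4955, 0.2507, 0.0708]
tcp_rot: [0.002, -0.171, 0.985, 0.0]
wrist_force: [-0.1, 0.3, 6.3]
opening: 0.726
grasp_force: 30.0
```

```bash
python3 - <<'E'
from h import *
st()
d=get_image("side");P=cloud(d);r=(P[...,:2]-B);u=r@Ub*1e3;v=r@Vb*1e3;z=P[...,2]*1e3
hs=cv2.cvtColor(d["img"],cv2.COLOR_RGB2HSV)
m=(d["depth"]>0)&(abs(u)<60)&(v>33)&(v<90)&(z<100)&(hs[...,1]<50)&(hs[...,2]>60)
for a in range(10,100,15):
    k=m&(z>a)&(z<=a+15)
    if k.sum()>3: print(a,k.sum(),np.median(u[k]).round(1),np.median(z[k]).round(1))
cv2.imwrite("pics/side4.png",cv2.resize(d["img"][80:230,100:300,::-1],None,fx=3.5,fy=3.5))
E
```

```text
tcp [0.4955 0.2507 0.0708] yaw 109.71 box u,v mm -13.5 61.5 open 0.726 F [-0.1  0.3  6.3] 13.15
25 53 -34.2 37.5
40 129 -31.0 48.5
55 125 -25.2 62.6
70 147 -19.7 78.0
85 20 -17.0 85.5
```

View pics/side4.png

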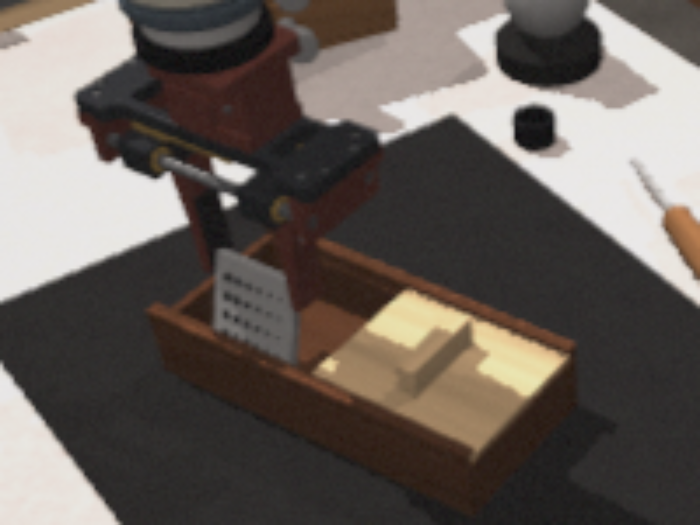

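The plate leans about 20° into the compartment with its lower edge on the floor, near (255,345) in the crop. It pivots as planned, so I'll continue the arc.

Request:
carry_out([
  {"translation": [0.03, 0.01, -0.011], "spin": 0},
  {"translation": [0.058, 0.021, -0.025], "spin": 0},
  {"translation": [0.085, 0.03, -0.041], "spin": 0},
  {"translation": [0.11, 0.04, -0.06], "spin": 0},
  {"translation": [0.134, 0.048, -0.08], "spin": 0},
  {"translation": [0.156, 0.056, -0.104], "spin": 0},
  {"translation": [0.176, 0.063, -0.129], "spin": 0},
  {"translation": [0.195, 0.07, -0.156], "spin": 0},
])

```text
time_s: 14.0
tool_pos: [0.5351, 0.265, 0.0389]
tcp_rot: [0.002, -0.171, 0.985, 0.0]
wrist_force: [3.7, 1.7, 4.9]
opening: 0.722
grasp_force: 30.0
```

```bash
cat >> h.py <<'E'
def plate(vr=(33,90),step=8,name="side"):
    d=get_image(name);P=cloud(d);r=(P[...,:2]-B);u=r@Ub*1e3;v=r@Vb*1e3;z=P[...,2]*1e3
    hs=cv2.cvtColor(d["img"],cv2.COLOR_RGB2HSV)
    m=(d["depth"]>0)&(abs(u)<60)&(v>vr[0])&(v<vr[1])&(z<100)&(hs[...,1]<70)&(hs[...,2]>60)
    for a in range(-60,60,step):
        k=m&(u>a)&(u<=a+step)
        if k.sum()>3: print(a,k.sum(),"z",np.percentile(z[k],[10,50,90]).round(1),"v",np.percentile(v[k],[2,98]).round(0))
    if m.any(): print("u ext",np.percentile(u[m],[1,99]).round(1))
    return d
E
python3 - <<'E'
from h import *
st();plate()
E
```

```text
tcp [0.5351 0.265  0.0389] yaw 109.71 box u,v mm 28.6 61.5 open 0.722 F [3.7 1.7 4.9] 14.0
-52 10 z [51.5 52.3 53.3] v [34. 60.]
-28 61 z [21.  23.8 26.3] v [33. 87.]
-20 83 z [24.4 27.2 30. ] v [35. 89.]
-12 88 z [29.  32.  34.9] v [34. 88.]
-4 81 z [34.3 36.9 39.3] v [35. 87.]
4 86 z [38.3 41.7 44. ] v [35. 89.]
12 82 z [43.4 46.3 48.7] v [34. 88.]
20 80 z [48.4 50.4 53.1] v [36. 87.]
28 12 z [51.7 52.7 53.9] v [42. 87.]
u ext [-49.5  28.8]
```

Request:
carry_out([
  {"translation": [0.008, 0.003, -0.015], "spin": 0},
  {"translation": [0.015, 0.006, -0.029], "spin": 0},
  {"translation": [0.021, 0.008, -0.044], "spin": 0},
  {"translation": [0.026, 0.009, -0.058], "spin": 0},
  {"translation": [0.03, 0.011, -0.074], "spin": 0},
  {"translation": [0.033, 0.012, -0.089], "spin": 0},
  {"translation": [0.035, 0.013, -0.105], "spin": 0},
  {"translation": [0.037, 0.013, -0.121], "spin": 0},
])

```text
time_s: 14.85
tool_pos: [0.5405, 0.2668, 0.0126]
tcp_rot: [-0.0, -0.171, 0.985, -0.0]
wrist_force: [3.1, 1.5, 1.9]
opening: 0.726
grasp_force: 30.0
```

```bash
python3 - <<'E'
from h import *
st();plate()
E
```

```text
tcp [0.5405 0.2668 0.0126] yaw 109.71 box u,v mm 34.3 61.5 open 0.726 F [3.1 1.5 1.9] 14.85
-52 9 z [51.  51.8 52.9] v [35. 58.]
-28 21 z [16.3 18.2 19. ] v [34. 87.]
-20 63 z [16.2 17.7 18.9] v [34. 89.]
-12 66 z [17.1 19.1 21. ] v [35. 89.]
-4 57 z [18.1 20.3 22. ] v [35. 88.]
4 61 z [19.5 21.  22.5] v [36. 88.]
12 63 z [21.1 22.8 24.2] v [33. 88.]
20 55 z [21.9 23.5 24.9] v [35. 88.]
28 53 z [23.2 24.8 26.1] v [38. 88.]
36 17 z [23.9 25.4 27.5] v [45. 85.]
u ext [-49.7  38.2]
```

Request:
carry_out([
  {"translation": [0, 0, -0.01], "spin": 0},
  {"translation": [0, 0, -0.02], "spin": 0},
  {"translation": [0, 0, -0.026], "spin": 0},
  {"translation": [0, 0, -0.028], "spin": 0},
  {"translation": [0, 0, -0.028], "spin": 0},
])

```text
time_s: 15.4
tool_pos: [0.5407, 0.2668, 0.0076]
tcp_rot: [-0.0, -0.171, 0.985, -0.0]
wrist_force: [3.5, 0.4, 1.4]
opening: 0.727
grasp_force: 30.0
```

```bash
python3 - <<'E'
from h import *
st();plate(step=16)
E
```

```text
tcp [0.5407 0.2668 0.0076] yaw 109.71 box u,v mm 34.4 61.4 open 0.727 F [3.5 0.4 1.4] 15.4
-60 9 z [51.  52.6 53.4] v [34. 58.]
-28 72 z [14.4 16.2 17.9] v [34. 88.]
-12 119 z [15.1 16.9 18.2] v [34. 89.]
4 112 z [16.6 18.3 20.1] v [34. 88.]
20 111 z [18.  19.4 21. ] v [38. 89.]
36 17 z [18.8 19.6 21.6] v [49. 88.]
u ext [-49.6  38.4]
```

Request:
carry_out([
  {"translation": [0, 0, 0], "spin": 0},
  {"translation": [0, 0, 0], "spin": 0},
  {"translation": [0, 0, 0], "spin": 0},
  {"translation": [0, 0, 0], "spin": 0},
  {"translation": [0, 0, 0.05], "spin": 0},
  {"translation": [0, 0, 0.15], "spin": 0},
  {"translation": [0, 0, 0.3], "spin": 0},
  {"translation": [0, 0, 0.45], "spin": 0},
], grip=0.62)

```text
time_s: 16.25
tool_pos: [0.5405, 0.2667, 0.099]
tcp_rot: [-0.0, -0.171, 0.985, -0.0]
wrist_force: [-0.2, 1.0, 0.1]
opening: 0.808
grasp_force: 0.0
```

Request:
carry_out([
  {"translation": [0, 0, 0.15], "spin": 0},
  {"translation": [0, 0, 0.3], "spin": 0},
  {"translation": [0, 0, 0.3], "spin": 0},
  {"translation": [0, 0, 0.3], "spin": 0},
])

```text
time_s: 16.65
tool_pos: [0.5411, 0.267, 0.1588]
tcp_rot: [0.001, -0.171, 0.985, 0.0]
wrist_force: [0.5, 0.6, -0.2]
opening: 0.81
grasp_force: 0.0
```

```bash
python3 - <<'E'
from h import *
st();d=plate(vr=(20,100),step=12)
cv2.imwrite("pics/side5.png",cv2.resize(d["img"][80:230,100:300,::-1],None,fx=3.5,fy=3.5))
E
```

```text
tcp [0.5411 0.267  0.1588] yaw 109.71 box u,v mm 35.0 61.4 open 0.81 F [ 0.5  0.6 -0.2] 16.65
-60 11 z [51.3 52.1 53.3] v [22. 52.]
-24 64 z [12.6 14.4 15.7] v [31. 92.]
-12 103 z [12.7 13.9 15.3] v [31. 91.]
0 90 z [13.  14.2 15.8] v [31. 91.]
12 90 z [12.8 14.  15.4] v [30. 92.]
24 89 z [12.6 14.1 15.6] v [30. 91.]
36 33 z [12.4 13.8 14.6] v [32. 92.]
u ext [-49.9  40. ]
```

View pics/side5.png

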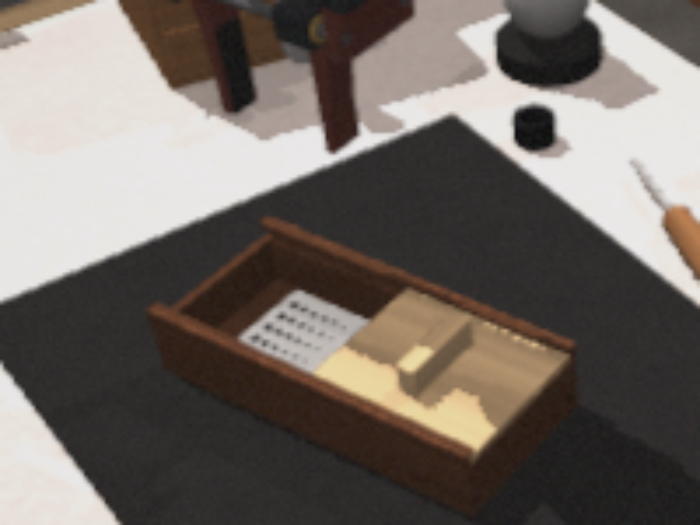

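The plate lies flat in the compartment: its top is at 14 mm all along and it is centred around (300,325) in the crop. Now I'll slide the cover home.

Request:
carry_out([
  {"translation": [0.02, -0.2, 0], "spin": 0},
  {"translation": [0.03, -0.45, 0], "spin": 0},
  {"translation": [0.041, -0.632, 0], "spin": 0},
  {"translation": [0.041, -0.632, 0], "spin": 0},
  {"translation": [0.041, -0.632, -0.1], "spin": 0},
  {"translation": [0.041, -0.632, -0.25], "spin": 0},
  {"translation": [0.041, -0.632, -0.35], "spin": 0},
  {"translation": [0.041, -0.632, -0.35], "spin": 0},
], grip=0.2)

```text
time_s: 17.5
tool_pos: [0.546, 0.1406, 0.0821]
tcp_rot: [-0.005, -0.171, 0.985, 0.0]
wrist_force: [-0.3, 0.9, -1.4]
opening: 0.602
grasp_force: 0.0
```

Request:
carry_out([
  {"translation": [0, 0, -0.09], "spin": 0},
  {"translation": [0, 0, -0.15], "spin": 0},
  {"translation": [0, 0, -0.185], "spin": 0},
  {"translation": [0, 0, -0.185], "spin": 0},
  {"translation": [0, 0, -0.185], "spin": 0},
])

```text
time_s: 18.0
tool_pos: [0.5492, 0.1406, 0.0512]
tcp_rot: [0.0, -0.171, 0.985, 0.0]
wrist_force: [-0.8, -0.2, 0.2]
opening: 0.599
grasp_force: 0.0
```

Request:
carry_out([
  {"translation": [0, 0, 0], "spin": 0},
  {"translation": [0, 0, 0], "spin": 0},
  {"translation": [0, 0, 0], "spin": 0},
  {"translation": [0, 0, 0], "spin": 0},
  {"translation": [0, 0, 0], "spin": 0},
  {"translation": [0, 0, 0], "spin": 0},
], grip=-1)

```text
time_s: 18.6
tool_pos: [0.5491, 0.1404, 0.0507]
tcp_rot: [0.0, -0.171, 0.985, -0.0]
wrist_force: [-0.4, 0.4, 0.1]
opening: 0.157
grasp_force: 30.0
```

Request:
carry_out([
  {"translation": [-0.034, 0.094, 0], "spin": 0},
  {"translation": [-0.068, 0.188, 0], "spin": 0},
  {"translation": [-0.102, 0.283, 0], "spin": 0},
  {"translation": [-0.135, 0.377, 0], "spin": 0},
  {"translation": [-0.165, 0.46, 0], "spin": 0},
  {"translation": [-0.187, 0.52, 0], "spin": 0},
  {"translation": [-0.2, 0.556, 0], "spin": 0},
  {"translation": [-0.206, 0.574, 0], "spin": 0},
])

```text
time_s: 19.4
tool_pos: [0.5078, 0.2549, 0.0507]
tcp_rot: [0.0, -0.171, 0.985, -0.001]
wrist_force: [3.1, -11.5, 2.0]
opening: 0.163
grasp_force: 30.0
```

Request:
carry_out([
  {"translation": [-0.002, 0.007, 0], "spin": 0},
  {"translation": [-0.004, 0.012, 0], "spin": 0},
  {"translation": [-0.004, 0.012, 0], "spin": 0},
  {"translation": [-0.004, 0.012, 0], "spin": 0},
])

```text
time_s: 19.8
tool_pos: [0.5079, 0.2549, 0.0507]
tcp_rot: [0.0, -0.17, 0.985, -0.002]
wrist_force: [1.0, -10.3, 2.0]
opening: 0.157
grasp_force: 30.0
```

```bash
python3 -c "
from h import *
st()"
```

```text
tcp [0.5079 0.2549 0.0507] yaw 109.6 box u,v mm -0.5 61.2 open 0.157 F [  1.  -10.3   2. ] 19.8
```

Request:
carry_out([
  {"translation": [0, 0, 0], "spin": 0},
  {"translation": [0, 0, 0], "spin": 0},
  {"translation": [0, 0, 0], "spin": 0},
  {"translation": [0, 0, 0], "spin": 0},
  {"translation": [0, 0, 0.1], "spin": 0},
  {"translation": [0, 0, 0.25], "spin": 0},
  {"translation": [0, 0, 0.45], "spin": 0},
  {"translation": [0, 0, 0.65], "spin": 0},
], grip=0.2)

```text
time_s: 20.6
tool_pos: [0.5065, 0.2578, 0.1815]
tcp_rot: [-0.001, -0.171, 0.985, 0.0]
wrist_force: [0.2, 0.6, -0.0]
opening: 0.601
grasp_force: 0.0
```

Request:
carry_out([
  {"translation": [0, 0, 0.2], "spin": 0},
  {"translation": [0, 0, 0.3], "spin": 0},
  {"translation": [0, 0, 0.3], "spin": 0},
  {"translation": [0, 0, 0.3], "spin": 0},
])

```text
time_s: 21.0
tool_pos: [0.5069, 0.2578, 0.2398]
tcp_rot: [-0.0, -0.171, 0.985, 0.0]
wrist_force: [0.6, 0.4, -1.2]
opening: 0.602
grasp_force: 0.0
```

```bash
python3 - <<'E'
from h import *
st()
d=get_image("side");P=cloud(d);r=P[...,:2]-B;u=r@Ub*1e3;v=r@Vb*1e3;z=P[...,2]*1e3
m=(d["depth"]>0)&(z>65.5)&(z<72)&(abs(u)<50)&(abs(v)<130);print("handle v",np.median(v[m]),m.sum())
m=(d["depth"]>0)&(z>43)&(z<49)&(abs(u)<45)&(abs(v)<135)&(d["img"][...,0]>130);print("cover v",np.percentile(v[m],[1,99]))
cv2.imwrite("pics/side6.png",d["img"][:,:,::-1])
E
```

```text
tcp [0.5069 0.2578 0.2398] yaw 109.73 box u,v mm -0.3 64.3 open 0.602 F [ 0.6  0.4 -1.2] 21.0
handle v 59.46775395400189 119
cover v [ -1.97143307 122.3375149 ]
```

View pics/side6.png

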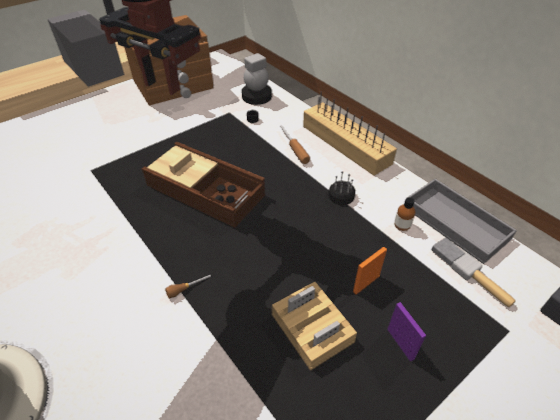

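```bash
python3 - <<'E'
from h import *
def chk(d):
    P=cloud(d);r=P[...,:2]-B;u=r@Ub*1e3;v=r@Vb*1e3;z=P[...,2]*1e3;o=d["depth"]>0
    m=o&(z>65.5)&(z<72)&(abs(u)<50)&(abs(v)<130);c=o&(z>43)&(z<49)&(abs(u)<45)&(abs(v)<135)&(d["img"][...,0]>130)
    w=o&(z>37)&(z<42)&(abs(u)<40)&(abs(v)<135)
    print("handle v",np.median(v[m]).round(1),m.sum(),"cover",np.percentile(v[c],[1,99]).round(1),c.sum())
for n in("side","top"): print(n);chk(dict(np.load(f"/tmp/{n}0.npz")));chk(get_image(n))
E
```

```text
side
handle v 41.4 124 cover [-19.7 104.6] 1176
handle v 59.3 122 cover [ -1.6 122.2] 1160
top
handle v 42.8 163 cover [-18.9 104.4] 1727
handle v 60.6 165 cover [ -1.6 122.4] 1670
```

```bash
python3 -c "
from cell import *
print(job_done())"
```

```text
the job is handed in; nothing more can be done
None
```

The job is handed in at about 21 s of the 67 s allowed: the largest plate lies flat in the empty compartment, the cover is slid home against its stop over it, and both smaller plates still stand in the holder.

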